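# Seat a steel coupon in the corner pocket of a setting plate

### The job

Push the rectangular steel coupon that lies on the dark setting plate up against the long rail until its long side is flush with the rail, while it is still well clear of the pocket. Then, keeping it against the rail, slide it along into the corner pocket until it is fully home against both the rail and the end stop, and withdraw. Only push it with the fingertips or the outside of the fingers: do not take it between the fingers, lift it or tip it, and leave the other things standing where they are.

Things in the scene. Friction and masses are not known exactly. Their poses are not given: they have to be found in the camera images.
- plate: Fixed dark steel setting plate, 160 (x) by 320 (y) by 12 mm thick, on the bench. Origin: centre of its underside; x points across it towards the rail, y along the rail towards the end stop. The straight aluminium rail along its far edge is 320 mm long, 14 mm wide, 12 mm high above the plate top; its working face, which looks to -x, is at plate x = +60 mm.
- stop: Fixed aluminium end stop on the plate; its place along the rail varies. Origin: inner corner of the pocket, at plate-top level, where rail face meets stop face; axes as the plate's. Bar x -46 to 0, y 0 to 16 mm, 14 mm high (clamp knob on top 6 mm more). A lip x -46 to -34, y -25 to 0 mm, 14 mm high, makes the pocket: 34 mm wide from rail to lip, 25 mm deep, open to -y.
- home (a point): Fixed point on the plate top in and before the pocket, where the centre of the coupon's underside is when fully home: 15 mm off the rail's face and 25 mm short of the stop's face (so half of the coupon sticks out of the pocket). Axes as the plate's.
- coupon: Loose steel coupon, a plain rectangular block 30 (its x) by 50 (its y) by 18 mm high, 0.14 to 0.28 kg, lying flat on the plate. Origin: centre of its underside. It starts 80 to 230 mm short of home along the rail, off the rail with its long side turned up to 0.5 rad from it. It slides, does not spring back, and may jam askew on one corner: then push nearer the end that stands off.
- mount: Bystander: round black resin specimen mount with a metal centre, 30 mm in diameter, 20 mm high, loose on the plate. Origin: centre of its underside.
- slug: Bystander: loose plain steel cylinder on the bench, 38 mm in diameter, 34 mm high. Origin: centre of its underside.
- jar: Bystander: small white jar with a black lid on the bench, 48 mm in diameter, 60 mm high. Origin: centre of its underside.
Mind the look-alikes: they are no part of the job. What is shaped like the coupon but green or red is not meant.

How it is judged:
On the way:
1. the coupon lies with its long side flush against the rail (gap under 3 mm, parallel within 0.06 rad), still at least 40 mm short of home (x of coupon in the frame of stop between -0.018 and -0.012 m and angle between the y axis of coupon and the y axis of stop, either way round below 0.06 rad and y of coupon in the frame of stop below -0.065 m), for 0.2 s.
At the end, for the whole second after the job is handed in: The coupon lies flat and at rest in the pocket, its long side within 3 mm of the rail and parallel to it within 0.06 rad, its end within 3 mm of the stop (x of coupon in the frame of stop between -0.018 and -0.012 m and angle between the y axis of coupon and the y axis of stop, either way round below 0.06 rad and y of coupon in the frame of stop between -0.028 and -0.021 m and angle between coupon's own z axis and vertical below 0.05 rad and z of coupon in the frame of stop below 0.003 m and linear speed of coupon below 0.01 m/s); the robot touches nothing.
It fails at once if the coupon leaves the rail by more than 6 mm on the last 40 mm before home (y of coupon in the frame of stop above -0.065 m and x of coupon in the frame of stop below -0.021 m).
It fails at once if the coupon is lifted or tipped (z of coupon in the frame of stop above 0.006 m or angle between coupon's own z axis and vertical above 0.2 rad).
It fails at once if the coupon is taken between the fingers (x of the grasp point in the frame of coupon between -0.014 and 0.014 m and y of the grasp point in the frame of coupon between -0.024 and 0.024 m and z of the grasp point in the frame of coupon below 0.03 m).
It fails at once if a bystander is shifted by more than 10 mm (distance of any of mount, slug, jar from where it was at the start of the episode above 0.01 m).
It also fails if it takes over 58 s, if anything falls off the work surface, if the arm or the gripper's body presses on something with over 40 N, if the wrist force passes 120 N, or if a joint passes its speed limit or range.

### The arm

A 7-joint arm with a two-finger parallel gripper is mounted at the origin on the work surface. World frame = base frame: x ahead of the robot, y to its left, z up, the work surface at z = 0. Lengths are in m, angles in rad, forces in N, time in s.
With the tool pointing down it reaches from about 0.4 to 0.85 m from the base axis. Payload 10.4 kg.
Tool frame: the origin (TCP) lies midway between the tips of the shut fingers; the grasp point (between the pads) lies 19 mm behind it (manip.hold_point_z is the distance from the TCP to the grasp point, in m); z points along the fingers, y is the line along which they close (so a half turn about z gives the same grasp; the last joint's range is limited). The gripper opens to 85 mm and grips with 20 to 120 N. Pads are 22 mm wide; open, the fingers measure 114 mm over their backs; the gripper's body (76 mm by 85 mm) begins 54 mm behind the grasp point. The pads swing forward as they close: fully open they stand 13 mm farther back than shut.
Start: joints at [-1.361, 0.332, -0.065, 1.46, 0.022, 1.35, -0.088], TCP at [0.144, 0.608, 0.231] pointing down, gripper open.
Joint ranges: [-2.6, 2.6], [-0.5, 2.12], [-1.47, 1.34], [0.16, 2.42], [-1.27, 4.41], [0.06, 2.06], [-2.6, 2.6]. Speed limits (rad/s): [2.22, 2.22, 2.79, 2.79, 3.14, 3.14, 3.14].

### API

Orientations are given as a unit quaternion [x, y, z, w].
In Python, from workcell import manip, eyes, job gives the robot as it stands.
- The arm moves only by the shell command python3 -m crank 'ROWS' [FORCE]. ROWS is JSON, a list that holds one entry, the list of rows, each a list of 7 numbers: the finger opening in cm, from 0 to 8.54, then the shift along the world's x, y, z in cm, then the turn, a rotation vector about the world's x, y, z in degrees. In form: [[[hand, x, y, z, ax, ay, az], ...]]. A call has 1 to 20 rows; each row shifts and turns the commanded pose from where the row before left it; what a row does not reach is not made up. A row lasts 1/8 s, in which the tool goes at most 62.5 mm and 10.7 degrees, less where a joint would pass 70% of its speed; a pose out of reach is approached as far as the arm can. A call with a gripper value outside its range is refused whole. The fingers move at their own pace and stop on an object; FORCE is the grip in N (left out, the last holds). Time passes only in rows, so rows that do not move let the fingers close. It gives the time, the measured TCP pose, the force, the opening and the grip force at its end, in the units of the state.
- manip.get_obs(): the state, without advancing time (a new reading comes with each control period).
- eyes.camera(name): name is "scene" or "top"; returns (picture, depth): 480x640x3 uint8, red, green, blue; 480x640 float32, m along the optical axis (not along the pixel's ray), 0 where there is no reading.
- eyes.camera_params(name): a dict with "fx", "fy", "cx", "cy" (pixels), "dist" ([k1, k2, p1, p2, k3] as OpenCV has them; the pictures are not rectified), "world_from_camera" (4x4, takes a point from camera to world coordinates). Camera axes: x right, y down, z forward; pixel columns grow to the right and rows downward; lengths in m; the calibration is good to about 2 mm. A picture is of the moment at which its call begins. camera_params takes no time and is no camera call.
- job.hand_in(): hands the job in; it is judged then, once.
The state is a dict: "clock": time; "joint_pos": joint angles; "joint_velocities": joint speeds; "tau": joint torques, N m; "position": TCP position; "ee_rot": TCP orientation; "ft_force": force on the tool from outside, world axes, zero at the start; "torque": the same for the moment, N m; "grip_width": opening from 0.0 (shut) to 1.0 (fully open); "grasp_force": force on a finger pad.
Only numpy, scipy, OpenCV 4.12 (cv2) and the standard library are available. Lean on these libraries where they do the work, as an engineer would, in place of code of your own. Each camera call takes 0.05 s, during which the arm holds its last target. There are 200 camera calls.

## Working session

There is one attempt and no reset: what is moved stays moved. The work goes in short steps, Python scripts to look and compute and a shell command to move; the robot and the scene stay as the last step left them, time stands still between calls to the robot, and variables do not carry over. Pictures are saved under pics/ and viewed, at most 12 in all, crops included, and the job is handed in when it is done.

```bash
mkdir -p pics; ls; cat > h.py <<'E'
import numpy as np, cv2
from workcell import manip, eyes, job
def snap(n):
    im,d=eyes.camera(n); return im,d,eyes.camera_params(n)
def ray(P,uv,z):
    K=np.array([[P['fx'],0,P['cx']],[0,P['fy'],P['cy']],[0,0,1.]])
    n=cv2.undistortPoints(np.array(uv,float).reshape(-1,1,2),K,np.array(P['dist'])).reshape(-1,2)
    T=np.array(P['world_from_camera']); r=np.c_[n,np.ones(len(n))]@T[:3,:3].T; o=T[:3,3]
    return o+r*((z-o[2])/r[:,2])[:,None]
E
python3 - <<'E'
from h import *
for n in('top','scene'):
    im,d,P=snap(n); cv2.imwrite(f'pics/{n}0.png',im[...,::-1]); np.save(f'pics/{n}0d.npy',d); print(n,np.round(P['world_from_camera'],3).tolist(),P['fx'])
s=manip.get_obs(); print(s['clock'],s['position'],s['ee_rot'],s['grip_width'],manip.hold_point_z)
E
```

```text
pics
top [[0.02, -0.995, 0.1, 0.407], [-1.0, -0.021, 0.0, 0.031], [0.002, -0.1, -0.995, 1.137], [0.0, 0.0, 0.0, 1.0]] 620.0451526273165
scene [[-0.276, 0.552, -0.787, 1.398], [0.961, 0.178, -0.212, 0.282], [0.023, -0.815, -0.58, 0.686], [0.0, 0.0, 0.0, 1.0]] 515.5568919096376
0.1 [0.14410623 0.60782536 0.23061258] [ 1.16127559e-01  9.93234116e-01 -6.15231939e-04 -4.48933678e-05] 1.0009041004174835 0.0187
```

View pics/top0.png

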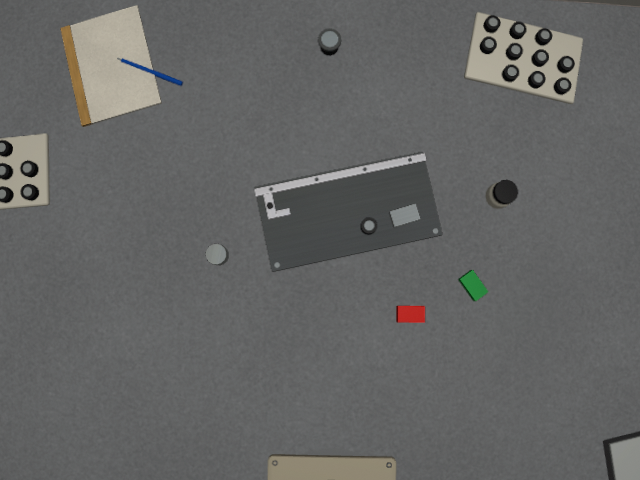

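View pics/scene0.png

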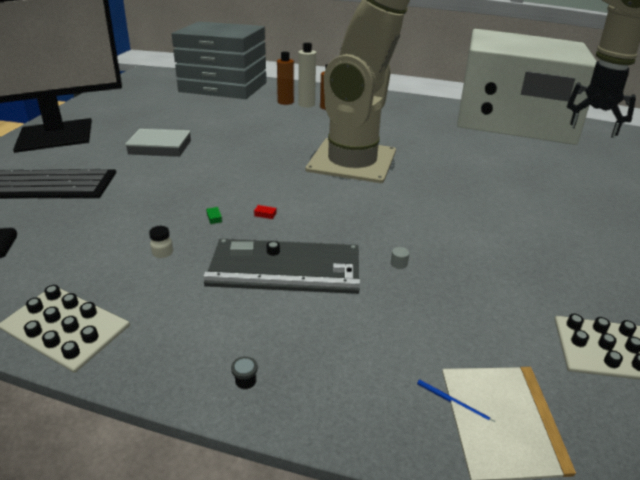

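The top view shows the coupon as a light grey block on the plate at (405,215), with the mount at (369,226). The stop and pocket are at (272,207), and the rail runs from (255,190) to (425,157). The jar is at (504,192) and the slug at (217,254). There are three coupon-shaped blocks: grey (405,215), red (411,314) and green (473,285). Only the grey one is steel and on the plate, so that is the one meant. I'll measure it and confirm with a crop.

```bash
cat >> h.py <<'E'
def comps(im,P,lo=95,hi=255,amin=40,box=(240,140,460,290)):
    x0,y0,x1,y1=box
    g=cv2.cvtColor(im,cv2.COLOR_RGB2GRAY); m=np.zeros_like(g); m[y0:y1,x0:x1]=((g>lo)&(g<=hi))[y0:y1,x0:x1]
    return [c for c in cv2.findContours(m,cv2.RETR_EXTERNAL,cv2.CHAIN_APPROX_NONE)[0] if cv2.contourArea(c)>amin]
def rectw(P,c,z):
    """min-area rectangle of a contour in world at height z: centre, sizes, long-axis angle"""
    w=(ray(P,c.reshape(-1,2),z)[:,:2]*1000).astype(np.float32)
    b=cv2.boxPoints(cv2.minAreaRect(w)); e=[b[1]-b[0],b[2]-b[1]]; l=max(e,key=np.linalg.norm)
    if l[1]<0: l=-l
    return b.mean(0),sorted(np.linalg.norm(e,axis=1)),np.degrees(np.arctan2(-l[0],l[1])),b
E
python3 - <<'E'
from h import *
im=cv2.imread('pics/top0.png')[...,::-1].copy(); P=eyes.camera_params('top'); d=np.load('pics/top0d.npy')
g=cv2.cvtColor(im,cv2.COLOR_RGB2GRAY)
for uv in[(405,215),(340,220),(340,174),(300,190),(284,212),(369,226),(450,215),(430,230)]: print(uv,g[uv[1],uv[0]],d[uv[1],uv[0]])
for lo,hi,z in((95,255,.024),(95,255,.030)):
  for c in comps(im,P,lo,hi):
    r=rectw(P,c,z); print(z,cv2.boundingRect(c),cv2.contourArea(c),np.round(r[0],1),np.round(r[1],1),round(float(r[2]),2),np.round(r[3],0).tolist())
for n,uv,z in(('jar',(505,191),.06),('slug',(217,254),.034),('mount',(369,225),.032)): print(n,ray(P,[uv],z))
cv2.imwrite('pics/c0.png',cv2.resize(im[140:280,240:450,::-1],None,fx=3.8,fy=3.8,interpolation=cv2.INTER_CUBIC))
E
```

```text
(405, 215) 136 1.1189073
(340, 220) 75 1.131472
(340, 174) 180 1.1285213
(300, 190) 72 1.1369721
(284, 212) 183 1.1207615
(369, 226) 133 1.1092207
(450, 215) 97 1.1451513
(430, 230) 73 1.1343027
0.024 (240, 140, 220, 150) 32557.5 [554.  -24.8] [274.5 404.7] 1.32 [[412.0, 174.0], [421.0, -230.0], [696.0, -224.0], [687.0, 181.0]]
0.03 (240, 140, 220, 150) 32557.5 [553.2 -24.5] [273.  402.5] 1.32 [[412.0, 174.0], [421.0, -229.0], [694.0, -223.0], [685.0, 180.0]]
jar [[ 0.59596773 -0.29823012  0.06      ]]
slug [[0.47501883 0.21329711 0.034     ]]
mount [[ 0.53299207 -0.0577504   0.032     ]]
```

View pics/c0.png

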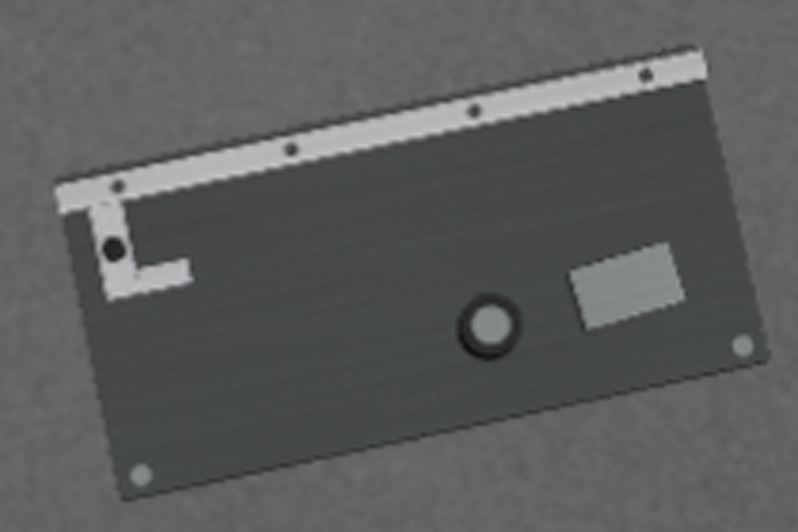

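The crop confirms it: a grey rectangle at about (405,215) in the full picture, with the mount just to its left, and the rail and L-shaped stop bright. A higher threshold will isolate them.

```bash
python3 - <<'E'
from h import *
im=cv2.imread('pics/top0.png')[...,::-1].copy(); P=eyes.camera_params('top')
for lo,hi,z,box in((112,255,.030,(380,195,430,235)),(158,255,.024,(240,140,460,290))):
  for c in comps(im,P,lo,hi,40,box):
    r=rectw(P,c,z); print(z,cv2.boundingRect(c),cv2.contourArea(c),np.round(r[0],1),np.round(r[1],1),round(float(r[2]),2),np.round(r[3],0).tolist())
# rail face line: dark->bright transitions, columns 300..410, sub-pixel
g=cv2.cvtColor(im,cv2.COLOR_RGB2GRAY).astype(float); pts=[];bk=[]
for u in range(300,415):
    v0=int(round(190-(u-255)*33/170)); col=g[v0-12:v0+18,u]; i=np.argmax(col)
    j=i
    while col[j]>125: j+=1
    pts.append((u,v0-12+j-1+(col[j-1]-125)/(col[j-1]-col[j])))
    j=i
    while col[j]>135: j-=1
    bk.append((u,v0-12+j+(135-col[j])/(col[j+1]-col[j])))
for p in(pts,bk):
  w=ray(P,p,.024)[:,:2].astype(np.float32); l=cv2.fitLine(w,cv2.DIST_HUBER,0,.001,.001).ravel(); print(l,np.degrees(np.arctan2(l[0],-l[1])))
  A=l[2:];
# stop mask
m=np.zeros(g.shape,np.uint8); m[196:222,262:295]=(g[196:222,262:295]>130); c=max(cv2.findContours(m,0,1)[0],key=cv2.contourArea).reshape(-1,2); 
w=ray(P,c,.026)[:,:2]; np.save('stop.npy',w); print(np.round(np.c_[c,w*1000]).astype(int).tolist())
E
```

```text
0.03 (390, 204, 30, 22) 389.5 [ 553.4 -122. ] [28.9 48.7] 18.26 [[532.0, -103.0], [547.0, -150.0], [575.0, -141.0], [560.0, -94.0]]
0.024 (267, 208, 23, 11) 120.5 [555.3 107.1] [16.9 38.3] 13.35 [[543.0, 124.0], [552.0, 86.0], [568.0, 90.0], [559.0, 128.0]]
0.024 (255, 154, 171, 50) 1014.0 [618.   -7.4] [ 31.  317.8] 13.33 [[566.0, 144.0], [640.0, -166.0], [670.0, -158.0], [596.0, 151.0]]
[ 0.23014744 -0.9731558   0.6253903  -0.03028566] 13.305752
[ 0.23043479 -0.9730878   0.6395756  -0.03137041] 13.32267
[[263, 196, 583, 135], [264, 197, 581, 133], [264, 198, 579, 133], [264, 199, 577, 133], [264, 200, 575, 133], [265, 201, 574, 131], [265, 202, 572, 131], [265, 203, 570, 131], [265, 204, 568, 131], [265, 205, 566, 131], [266, 205, 566, 129], [266, 204, 568, 129], [266, 203, 570, 129], [267, 202, 572, 127], [268, 201, 574, 125], [269, 201, 574, 123], [270, 201, 574, 122], [271, 202, 572, 120], [272, 203, 570, 118], [273, 204, 568, 116], [273, 205, 567, 116], [273, 206, 565, 116], [273, 207, 563, 116], [272, 208, 561, 118], [271, 209, 559, 119], [270, 209, 559, 121], [269, 209, 559, 
[... 957 characters left out ...]
[284, 209, 560, 96], [283, 209, 560, 98], [282, 210, 558, 99], [281, 210, 558, 101], [280, 210, 558, 103], [279, 210, 558, 105], [278, 210, 558, 107], [277, 211, 556, 108], [276, 211, 556, 110], [275, 210, 557, 112], [275, 209, 559, 112], [274, 208, 561, 114], [274, 207, 563, 114], [274, 206, 565, 114], [274, 205, 567, 114], [273, 204, 568, 116], [273, 203, 570, 116], [273, 202, 572, 116], [273, 201, 574, 116], [273, 200, 576, 116], [272, 199, 577, 118], [272, 198, 579, 118], [272, 197, 581, 118], [272, 196, 583, 118], [271, 196, 583, 120], [270, 196, 583, 122], [269, 196, 583, 124], [268, 196, 583, 126], [267, 196, 583, 127], [266, 196, 583, 129], [265, 196, 583, 131], [264, 196, 583, 133]]
```

Results, in the rail frame (p towards the rail, s towards the stop, both 0 at the pocket corner):
- **Rail:** the plate is turned 13.3°. Measured width is 13.6 mm against the given 14.
- **Coupon:** p=-91, s=-227 mm, measured 29×49 mm and turned +5° from the rail.
- **Mount:** p=-96, s=-159 mm.

The plan is to push the coupon sideways with the fingers 2 cm apart, presenting a front about 49 mm wide. Then I'll push its end with the fingers shut.

```bash
cat >> h.py <<'E'
n=np.array([.9731,.2302]); u=np.array([-.2302,.9731])
def ps(X): X=np.asarray(X)[:2]; return np.array([n@X-.6016,u@X+.0195])
def xy(p,s): return n*(p+.6016)+u*(s-.0195)
def tcp(goal=None,yaw=None):
    o=manip.get_obs(); X=np.array(o['position']); 
    from scipy.spatial.transform import Rotation as R
    y=R.from_quat(o['ee_rot']).apply([0,1,0]); a=np.degrees(np.arctan2(y[1],y[0]))
    print('t',round(o['clock'],2),'ps',np.round(ps(X)*1000,1),'z',round(X[2]*1000,1),'yaw',round(a,2),'tilt',np.round(R.from_quat(o['ee_rot']).apply([0,0,1])[:2],4),'F',np.round(o['ft_force'],1),'w',round(o['grip_width']*8.54,2))
    if goal: print('need cm',np.round((xy(*goal)-X[:2])*100,2))
E
python3 -m crank '[[[2,4,-2.9,0,0,0,0],[2,4,-2.9,0,0,0,0],[2,4,-2.9,0,0,0,0],[2,4,-2.9,0,0,0,0],[2,4,-2.9,0,0,0,0],[2,4,-2.9,0,0,0,0],[2,4,-2.9,0,0,0,0],[2,4,-2.9,0,0,0,0],[2,4,-2.9,0,0,0,0],[2,0.1,-4.8,0,0,0,2.7],[2,0.1,-4.8,0,0,0,2.7],[2,0.1,-4.8,0,0,0,2.7],[2,0.1,-4.8,0,0,0,2.7],[2,0.1,-4.8,0,0,0,2.7],[2,0.1,-4.8,0,0,0,2.7],[2,0.1,-4.8,0,0,0,2.7],[2,0.1,-4.8,0,0,0,2.7],[2,0.1,-4.8,0,0,0,2.7],[2,0.1,-4.8,0,0,0,2.7],[2,0,0,0,0,0,0]]]'
python3 -c "
from h import *
tcp((-.135,-.2266))"
```

```text
clock: 2.6
position: [0.5133, -0.1371, 0.2312]
ee_rot: [-0.116, 0.993, -0.001, -0.0]
ft_force: [-0.1, 0.3, -0.0]
grip_width: 0.235
grasp_force: 0.0
t 2.6 ps [-133.7 -232. ] z 231.2 yaw 103.32 tilt [-0.0005 -0.0013] F [-0.1  0.3 -0. ] w 2.01
need cm [-0.26  0.5 ]
```

```bash
python3 -m crank '[[[2,-0.3,0.5,-3.5,0,0,0],[2,0,0,-3.5,0,0,0],[2,0,0,-3.5,0,0,0],[2,0,0,-3.5,0,0,0],[2,0,0,-3.5,0,0,0],[2,0,0,-2.5,0,0,0],[2,0,0,-1.2,0,0,0],[2,0,0,0,0,0,0]]]'
python3 -c "
from h import *
tcp((-.135,-.2266))
im,d,P=snap('scene'); cv2.imwrite('pics/s1.png',cv2.resize(im[200:320,170:410,::-1],None,fx=3.2,fy=3.2,interpolation=cv2.INTER_CUBIC))"
```

```text
clock: 3.6
position: [0.5109, -0.1273, 0.019]
ee_rot: [-0.119, 0.993, 0.0, -0.001]
ft_force: [0.5, -0.1, -0.4]
grip_width: 0.232
grasp_force: 0.0
t 3.6 ps [-133.7 -221.9] z 19.0 yaw 103.69 tilt [-0.0012  0.0003] F [ 0.5 -0.1 -0.4] w 1.99
need cm [-0.02 -0.48]
```

View pics/s1.png

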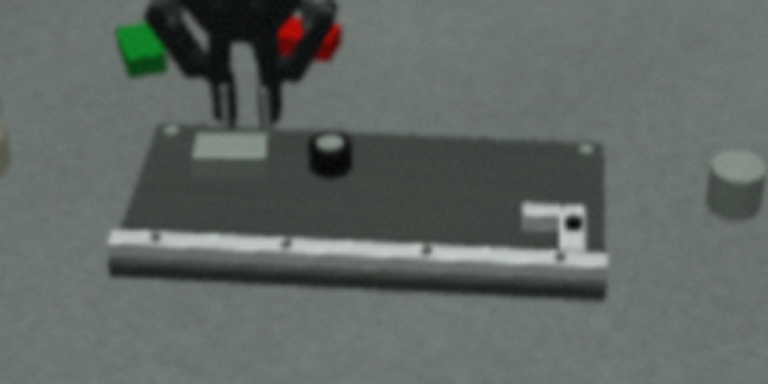

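The two finger tips are at crop (225–270,115), just behind the coupon at (230,147). They sit a few mm too far towards the stop. I'll correct that, lower slightly and push towards the rail.

```bash
python3 -m crank '[[[2,0,-0.5,-0.4,0,0,-0.4],[2,0,0,0,0,0,0],[2,0.78,0.18,0,0,0,0],[2,0.78,0.18,0,0,0,0],[2,0.78,0.18,0,0,0,0],[2,0.78,0.18,0,0,0,0],[2,0.78,0.18,0,0,0,0],[2,0.78,0.18,0,0,0,0],[2,0.78,0.18,0,0,0,0],[2,0.78,0.18,0,0,0,0],[2,0.78,0.18,0,0,0,0],[2,0.58,0.14,0,0,0,0],[2,0,0,0,0,0,0]]]'
python3 -c "
from h import *
tcp((-.041,-.2266))
im,d,P=snap('scene'); cv2.imwrite('pics/s2.png',cv2.resize(im[200:320,170:410,::-1],None,fx=3.2,fy=3.2,interpolation=cv2.INTER_CUBIC))"
```

```text
clock: 5.28
position: [0.5877, -0.115, 0.0153]
ee_rot: [-0.116, 0.993, -0.0, 0.0]
ft_force: [0.3, 1.0, 0.2]
grip_width: 0.232
grasp_force: 0.0
t 5.28 ps [ -56.2 -227.7] z 15.3 yaw 103.28 tilt [0.0004 0.    ] F [0.3 1.  0.2] w 1.98
need cm [1.45 0.46]
```

View pics/s2.png

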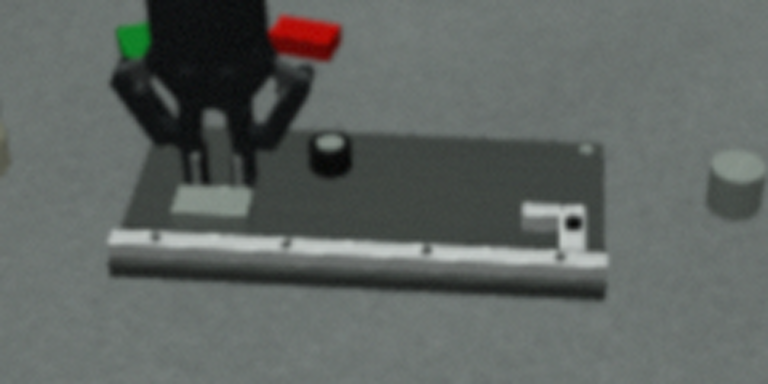

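The coupon is being pushed squarely, at crop (212,200), nearly parallel to the rail and short of it. I'll continue slowly until it makes contact.

```bash
python3 -m crank '[[[2,0.29,0.07,0,0,0,0],[2,0.29,0.07,0,0,0,0],[2,0.29,0.07,0,0,0,0],[2,0.29,0.07,0,0,0,0],[2,0,0,0,0,0,0]]]'
python3 -c "
from h import *
tcp()"
python3 -m crank '[[[2,0.2,0.05,0,0,0,0],[2,0,0,0,0,0,0]]]'
python3 -c "
from h import *
tcp()"
python3 -m crank '[[[2,0.15,0.04,0,0,0,0],[2,0,0,0,0,0,0]]]'
python3 -c "
from h import *
tcp()"
```

```text
clock: 5.95
position: [0.5991, -0.1123, 0.0154]
ee_rot: [-0.116, 0.993, 0.0, 0.0]
ft_force: [-0.2, -1.4, -0.2]
grip_width: 0.233
grasp_force: 0.0
t 5.95 ps [ -44.4 -227.7] z 15.4 yaw 103.28 tilt [0.0003 0.0001] F [-0.2 -1.4 -0.2] w 1.99
clock: 6.2
position: [0.6009, -0.1119, 0.0153]
ee_rot: [-0.115, 0.993, 0.0, 0.0]
ft_force: [-0.4, 1.0, 0.4]
grip_width: 0.237
grasp_force: 0.0
t 6.2 ps [ -42.6 -227.7] z 15.3 yaw 103.26 tilt [0.0001 0.0001] F [-0.4  1.   0.4] w 2.03
clock: 6.45
position: [0.602, -0.1117, 0.0153]
ee_rot: [-0.115, 0.993, 0.0, -0.0]
ft_force: [-3.3, 0.1, 2.0]
grip_width: 0.234
grasp_force: 1.4
t 6.45 ps [ -41.5 -227.8] z 15.3 yaw 103.25 tilt [-0.0007 -0.    ] F [-3.3  0.1  2. ] w 2.0
```

```bash

python3 -m crank '[[[2,0.15,0.04,0,0,0,0],[2,0,0,0,0,0,0],[2,0,0,0,0,0,0],[2,0,0,0,0,0,0]]]'
python3 -c "
from h import *
tcp()
im,d,P=snap('scene'); cv2.imwrite('pics/s3.png',cv2.resize(im[200:300,170:370,::-1],None,fx=4,fy=4,interpolation=cv2.INTER_CUBIC))"
```

```text
clock: 6.95
position: [0.602, -0.1118, 0.0151]
ee_rot: [-0.115, 0.993, 0.0, -0.002]
ft_force: [-9.6, -1.5, 7.9]
grip_width: 0.237
grasp_force: 4.8
t 6.95 ps [ -41.5 -227.8] z 15.1 yaw 103.22 tilt [-0.0035  0.0001] F [-9.6 -1.5  7.9] w 2.02
```

View pics/s3.png

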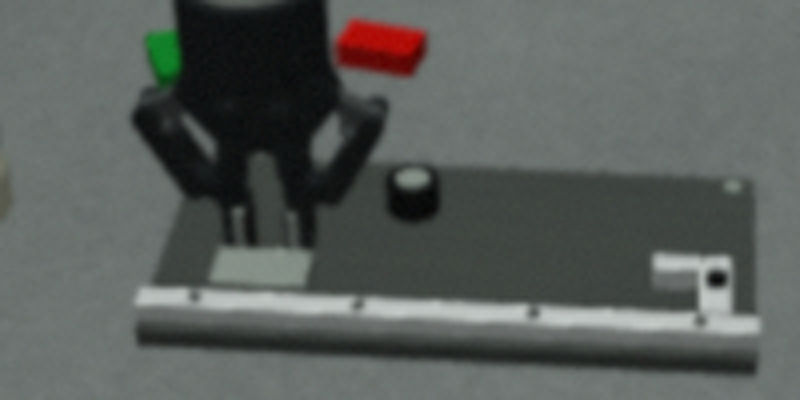

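Contact force is about 10 N with tool travel halted at p=-41.5 (predicted -41), and the coupon lies along the rail at crop (262,267), so it is flush. Next I'll back off, lift, shut the fingers, turn 90° and go behind its far end.

```bash

python3 -m crank '[[[2,-0.5,-0.1,0,0,0,0],[2,-1.2,-0.3,0,0,0,0],[2,-1.2,-0.3,0,0,0,0],[2,0,0,3,0,0,0],[2,0,0,4,0,0,0],[2,0,0,2,0,0,0],[0,0.7,-0.37,0,0,0,-10],[0,0.7,-0.37,0,0,0,-10],[0,0.7,-0.37,0,0,0,-10],[0,0.7,-0.37,0,0,0,-10],[0,0.7,-0.37,0,0,0,-10],[0,0.7,-0.37,0,0,0,-10],[0,0.7,-0.37,0,0,0,-10],[0,0.7,-0.37,0,0,0,-10],[0,0.7,-0.37,0,0,0,-10],[0,0,0,0,0,0,0],[0,0,0,0,0,0,0]]]'
python3 -c "
from h import *
tcp((-.018,-.275))
im,d,P=snap('scene'); cv2.imwrite('pics/s4.png',cv2.resize(im[200:300,170:370,::-1],None,fx=4,fy=4,interpolation=cv2.INTER_CUBIC))"
```

```text
clock: 9.12
position: [0.6373, -0.1515, 0.1053]
ee_rot: [0.619, 0.785, 0.0, -0.0]
ft_force: [0.7, -0.5, -0.7]
grip_width: 0.003
grasp_force: 0.0
t 9.12 ps [ -16.3 -274.6] z 105.3 yaw 13.46 tilt [-0.0001  0.0003] F [ 0.7 -0.5 -0.7] w 0.03
need cm [-0.16 -0.08]
```

View pics/s4.png

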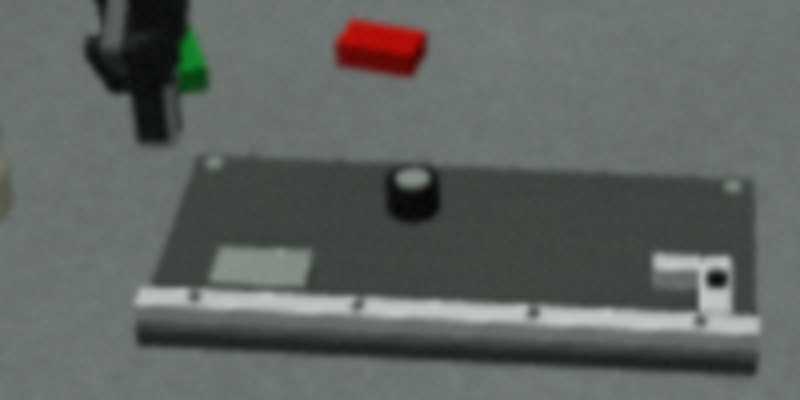

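The coupon at crop (262,267) is clear of the tool and lies along the rail. I'll measure it before pushing the end.

```bash
cat >> h.py <<'E'
def coup():
    im,d,P=snap('top'); g=cv2.cvtColor(im,cv2.COLOR_RGB2GRAY)
    for c in comps(im,P,112,158,150):
        # pixels of coupon grey only, opened to drop rail fringe
        m=np.zeros(g.shape,np.uint8); cv2.drawContours(m,[c],-1,1,-1); m=cv2.morphologyEx(m,cv2.MORPH_OPEN,np.ones((4,4),np.uint8))
        for k in cv2.findContours(m,0,1)[0]:
            if 150<cv2.contourArea(k)<700:
                r=rectw(P,k,.030); print(cv2.boundingRect(k),'ps',np.round(ps(r[0]/1000)*1000,1),np.round(r[1],1),'rel',round(float(r[2]-13.3),2))
    return im
E
python3 -c "
from h import *
im=coup(); cv2.imwrite('pics/t4.png',cv2.resize(im[140:280,240:450,::-1],None,fx=3.8,fy=3.8,interpolation=cv2.INTER_CUBIC))"
```

```text
(no output)
```

View pics/t4.png

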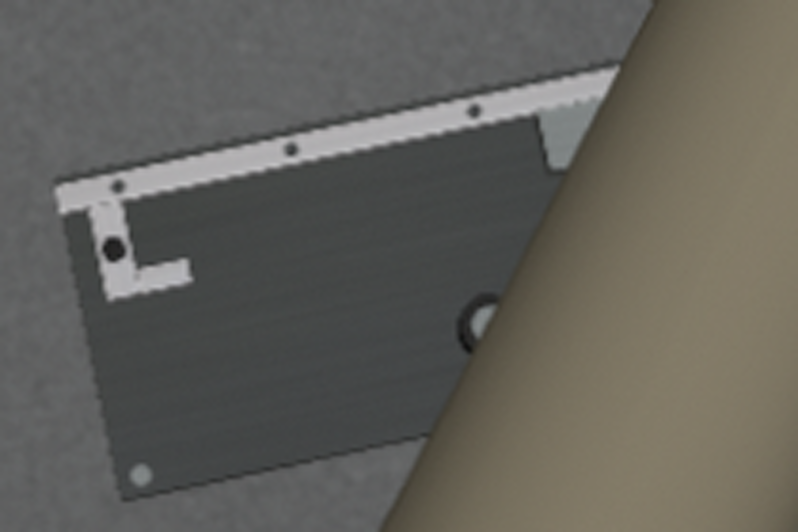

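The arm hides most of the coupon, but its front end at crop (545,140) sits right against the rail. I'll descend behind it and push along.

```bash

python3 -m crank '[[[0,-0.1,-0.05,-3,0,0,0],[0,0,0,-3,0,0,0],[0,0,0,-2,0,0,0],[0,0,0,-0.9,0,0,0],[0,0,0,0,0,0,0],[0,0,0,0,0,0,0]]]'
python3 -c "
from h import *
print(ps(ray(eyes.camera_params('top'),[(383.4,176.8)],.03)[0]))
tcp()"
python3 -m crank '[[[0,-0.12,0.48,0,0,0,0],[0,-0.12,0.48,0,0,0,0],[0,-0.12,0.48,0,0,0,0],[0,-0.12,0.48,0,0,0,0],[0,-0.17,0.73,0,0,0,0],[0,-0.17,0.73,0,0,0,0],[0,-0.17,0.73,0,0,0,0],[0,-0.17,0.73,0,0,0,0],[0,-0.17,0.73,0,0,0,0],[0,-0.17,0.73,0,0,0,0],[0,-0.17,0.73,0,0,0,0],[0,-0.17,0.73,0,0,0,0],[0,-0.1,0.4,0,0,0,0],[0,0,0,0,0,0,0]]]'
python3 -c "
from h import *
tcp()
im=coup()
im,d,P=snap('scene'); cv2.imwrite('pics/s5.png',cv2.resize(im[200:300,170:370,::-1],None,fx=4,fy=4,interpolation=cv2.INTER_CUBIC))"
```

```text
clock: 9.98
position: [0.6374, -0.1522, 0.0174]
ee_rot: [0.621, 0.784, 0.0, 0.001]
ft_force: [-0.0, -0.1, 1.0]
grip_width: -0.001
grasp_force: 0.0
[-0.01560663 -0.20453453]
t 9.97 ps [ -16.4 -275.3] z 17.4 yaw 13.27 tilt [ 0.0015 -0.0003] F [-0.  -0.1  1. ] w -0.01
clock: 11.72
position: [0.6172, -0.0696, 0.0162]
ee_rot: [0.62, 0.784, 0.0, -0.0]
ft_force: [-0.2, 0.2, -0.2]
grip_width: -0.003
grasp_force: 0.0
t 11.72 ps [ -17.  -190.3] z 16.2 yaw 13.3 tilt [-0.0003  0.0006] F [-0.2  0.2 -0.2] w -0.03
(421, 141, 18, 38) ps [  -2.  -295.3] [11.9 76.7] rel 53.64
```

View pics/s5.png

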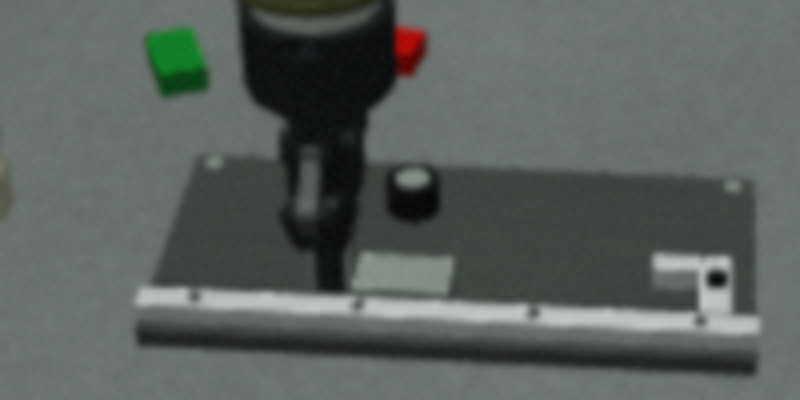

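The coupon is still along the rail at crop (405,275), ahead of the fingertips. I'll quantify the rail gap from the scene camera, and use the height step between the coupon and rail tops to separate them.

```bash
cat >> h.py <<'E'
def scoup(lo=95,hi=175):
    im,d,P=snap('scene'); g=cv2.cvtColor(im,cv2.COLOR_RGB2GRAY).astype(int)
    v,w=np.mgrid[200:300,170:370]; X=ray(P,np.c_[w.ravel(),v.ravel()],.030)
    q=np.array([ps(x) for x in X]); gg=g[200:300,170:370].ravel()
    ok=(gg>lo)&(gg<hi)&(q[:,0]>-.05)&(q[:,0]<.004)&(q[:,1]<-.002)
    m=np.zeros(g.shape,np.uint8); m[200:300,170:370]=ok.reshape(100,200)
    m=cv2.morphologyEx(m,cv2.MORPH_OPEN,np.ones((3,3),np.uint8))
    for k in cv2.findContours(m,0,1)[0]:
        if cv2.contourArea(k)>60:
            r=rectw(P,k,.030); print('scene',cv2.boundingRect(k),'ps',np.round(ps(r[0]/1000)*1000,1),np.round(r[1],1),'rel',round(float(r[2]-13.3),2))
E
python3 -c "
from h import *
im,d,P=snap('scene'); g=cv2.cvtColor(im,cv2.COLOR_RGB2GRAY); print(g[262:284,270].tolist()); print(g[268,248:290].tolist())
scoup()"
```

```text
[72, 93, 122, 135, 139, 139, 139, 141, 139, 132, 114, 93, 114, 164, 188, 195, 191, 156, 117, 107, 98, 85]
[56, 34, 20, 18, 21, 19, 19, 35, 65, 77, 88, 121, 136, 139, 138, 140, 140, 140, 139, 142, 139, 139, 139, 139, 138, 139, 138, 138, 138, 138, 136, 136, 136, 133, 120, 86, 68, 67, 66, 66, 68, 67]
scene (258, 263, 25, 12) ps [ -15.9 -155.3] [37.2 49.7] rel 4.52
scene (170, 254, 42, 18) ps [ -23.  -329.8] [53.9 92. ] rel 0.11
```

```bash

python3 -m crank '[[[0,-0.165,0.73,0,0,0,0],[0,-0.165,0.73,0,0,0,0],[0,-0.165,0.73,0,0,0,0],[0,-0.165,0.73,0,0,0,0],[0,-0.165,0.73,0,0,0,0],[0,-0.165,0.73,0,0,0,0],[0,-0.165,0.73,0,0,0,0],[0,-0.165,0.73,0,0,0,0],[0,-0.165,0.73,0,0,0,0],[0,-0.165,0.73,0,0,0,0],[0,-0.165,0.73,0,0,0,0],[0,-0.165,0.73,0,0,0,0],[0,-0.17,0.73,0,0,0,0],[0,0,0,0,0,0,0]]]'
python3 -c "
from h import *
tcp()
scoup()
im,d,P=snap('scene'); cv2.imwrite('pics/s6.png',cv2.resize(im[200:300,170:370,::-1],None,fx=4,fy=4,interpolation=cv2.INTER_CUBIC))"
```

```text
clock: 13.68
position: [0.5959, 0.0258, 0.0164]
ee_rot: [0.62, 0.784, 0.0, -0.0]
ft_force: [0.1, -0.2, 0.2]
grip_width: 0.003
grasp_force: 0.0
t 13.68 ps [-15.7 -92.6] z 16.4 yaw 13.34 tilt [0.0003 0.0008] F [ 0.1 -0.2  0.2] w 0.03
scene (306, 265, 24, 12) ps [-16.3 -57.1] [36.8 48.1] rel 1.88
scene (170, 254, 42, 18) ps [ -23.  -329.8] [53.9 92. ] rel 0.11
```

View pics/s6.png

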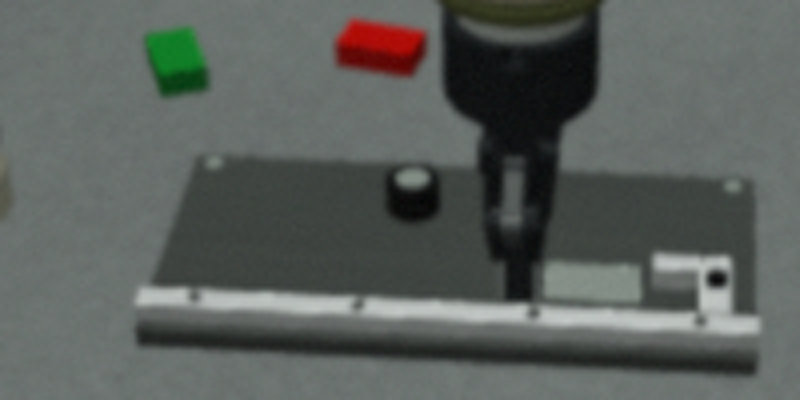

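The coupon at crop (592,282) is along the rail, lined up with the pocket and clear of the lip at (675,265). I'll go on slowly to the stop.

```bash

python3 -m crank '[[[0,-0.09,0.39,0,0,0,0],[0,-0.09,0.39,0,0,0,0],[0,-0.09,0.39,0,0,0,0],[0,-0.09,0.39,0,0,0,0],[0,-0.09,0.39,0,0,0,0],[0,-0.09,0.39,0,0,0,0],[0,-0.09,0.39,0,0,0,0],[0,0,0,0,0,0,0]]]' | grep for
python3 -c "
from h import *
tcp();scoup()"
python3 -m crank '[[[0,-0.05,0.19,0,0,0,0],[0,0,0,0,0,0,0]]]'| grep for
python3 -m crank '[[[0,-0.03,0.15,0,0,0,0],[0,0,0,0,0,0,0],[0,0,0,0,0,0,0]]]'| grep for
python3 -c "
from h import *
tcp();scoup()"
```

```text
ft_force: [-0.8, -0.6, -1.0]
grasp_force: 0.0
t 14.78 ps [-15.9 -64.9] z 16.2 yaw 13.31 tilt [-0.0003  0.0006] F [-0.8 -0.6 -1. ] w 0.02
scene (319, 266, 26, 12) ps [-15.8 -27.6] [36.8 53.1] rel 4.36
scene (170, 254, 42, 18) ps [ -23.  -329.8] [53.9 92. ] rel 0.11
ft_force: [0.1, -0.1, 0.5]
grasp_force: 0.0
ft_force: [-0.5, 0.6, 0.0]
grasp_force: 0.0
t 15.45 ps [-15.9 -62.1] z 16.3 yaw 13.27 tilt [0.0001 0.0002] F [-0.5  0.6  0. ] w -0.02
scene (320, 266, 25, 12) ps [-15.8 -26.6] [36.8 51.1] rel 4.36
scene (170, 254, 42, 18) ps [ -23.  -329.8] [53.9 92. ] rel 0.11
```

```bash

for i in 1; do :; done
python3 -m crank '[[[0,-0.03,0.15,0,0,0,0],[0,0,0,0,0,0,0],[0,0,0,0,0,0,0]]]'| grep ft_for
python3 -m crank '[[[0,-0.03,0.12,0,0,0,0],[0,0,0,0,0,0,0],[0,0,0,0,0,0,0]]]'| grep ft_for
python3 -c "
from h import *
tcp()"
python3 -m crank '[[[0,-0.02,0.1,0,0,0,0],[0,0,0,0,0,0,0],[0,0,0,0,0,0,0]]]'| grep ft_for
python3 -c "
from h import *
tcp()"
```

```text
ft_force: [0.1, 0.1, -0.2]
ft_force: [2.2, -4.8, 0.3]
t 16.25 ps [-15.9 -60.7] z 16.4 yaw 13.21 tilt [ 0.0007 -0.0013] F [ 2.2 -4.8  0.3] w -0.01
ft_force: [1.9, -8.0, -0.6]
t 16.62 ps [-15.9 -60.7] z 16.5 yaw 13.17 tilt [ 0.0012 -0.0023] F [ 1.9 -8.  -0.6] w -0.01
```

Force rises to 8 N with travel halted at s=-60.7 (predicted -61), so the coupon is home against the stop. I'll withdraw and check from above.

```bash

python3 -m crank '[[[0,0.1,-0.3,0,0,0,0],[0,0.25,-1,0,0,0,0],[0,0.4,-1.7,0,0,0,0],[0,0,0,0,0,0,0],[0,0,0,4,0,0,0],[0,0,0,5,0,0,0],[0,0,0,5,0,0,0],[0,0,0,4,0,0,0],[0,-2,4,0,0,0,0],[0,-2,4,0,0,0,0],[0,-2,4,0,0,0,0],[0,-2,4,0,0,0,0],[0,-2,4,0,0,0,0],[0,-2,4,0,0,0,0],[0,-2,4,0,0,0,0],[0,-2,4,0,0,0,0],[0,-2,4,0,0,0,0],[0,-2,4,0,0,0,0],[0,0,0,0,0,0,0],[0,0,0,0,0,0,0]]]' | head -2
python3 -c "
from h import *
im=coup(); P=eyes.camera_params('top'); g=cv2.cvtColor(im,cv2.COLOR_RGB2GRAY)
for c in comps(im,P,112,255,30,(355,210,385,240)): print('mount',cv2.minEnclosingCircle(c))
cv2.imwrite('pics/t7.png',cv2.resize(im[170:250,240:350,::-1],None,fx=7,fy=7,interpolation=cv2.INTER_CUBIC))"
```

```text
clock: 19.12
position: [0.3957, 0.4284, 0.1963]
(273, 188, 29, 21) ps [-16.6 -24.7] [29.5 51.7] rel 0.08
mount ((369.0, 225.0), 4.472236156463623)
```

View pics/t7.png

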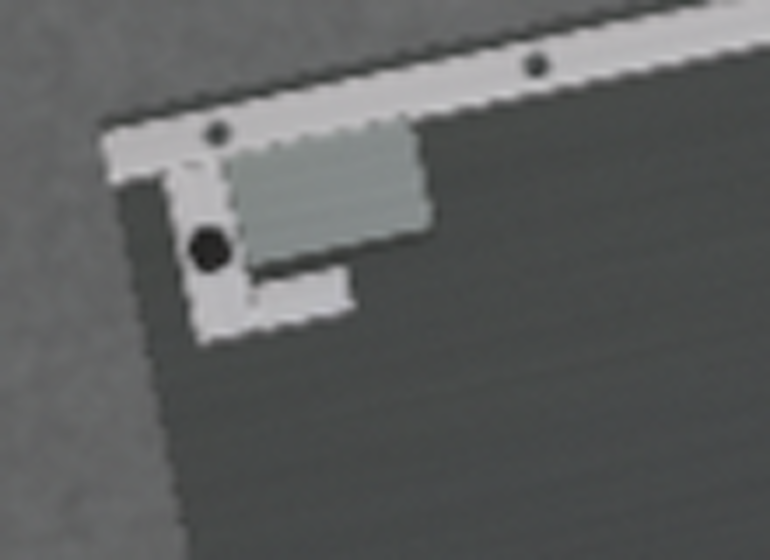

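The coupon at crop (330,190) is seated against the rail and the stop with no dark gap at either. It shows a gap to the lip of about 4 mm, as it should, and its measured tilt from the rail is 0.08°. The mount is still at pixel (369,225), where it started.

```bash
python3 -c "
from workcell import job
print(job.hand_in())"
```

```text
the job is handed in; nothing more can be done
None
```

I handed the job in at about 19 s of the 58 s: the coupon went flush to the rail about 200 mm short of home, then slid along it into the pocket. It measured p=-16.6 mm and s=-24.7 mm at 0.08° to the rail, with the mount unmoved, but no verdict was returned.

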